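Fit the red label holder on the stock shelf and hold it pressed home

ROBOT

A 7-joint arm with a two-finger parallel gripper is mounted at the origin on the work surface. World frame = base frame: x ahead of the robot, y to its left, z up, the work surface at z = 0. Lengths are in m, angles in rad, forces in N, time in s.
With the tool pointing down it reaches from about 0.425 to 0.875 m from the base axis. Payload 4.7 kg.
Tool frame: the origin (TCP) lies midway between the tips of the shut fingers; the grasp point (between the pads) lies 19 mm behind it (ctrl.grip_point_offset is the distance from the TCP to the grasp point, in m); z points along the fingers, y is the line along which they close (so a half turn about z gives the same grasp; the last joint's range is limited). The gripper opens to 87 mm and grips with 3 to 60 N. Pads are 19 mm wide; open, the fingers measure 117 mm over their backs; the gripper's body (75 mm by 190 mm) begins 51 mm behind the grasp point.
Start: joints at [1.218, 0.321, -0.07, 1.45, 0.023, 1.371, -0.057], TCP at [0.233, -0.607, 0.223] pointing down, gripper open.
Joint ranges: [-2.86, 2.86], [-0.3, 2.09], [-1.38, 1.24], [0.06, 2.45], [-1.56, 4.7], [0.09, 2.05], [-2.69, 2.69]. Speed limits (rad/s): [2.57, 2.57, 3.14, 3.14, 3.14, 3.14, 3.14].

INTERFACE

Orientations are given as a rotation vector (axis times angle).
In Python, from bench import ctrl gives the robot as it stands.
- The arm moves only by the tool move_arm, never from a script. Its argument "increments" is text: rows parted by semicolons, each of 7 numbers parted by spaces: the shift along the world's x, y, z in mm, then the turn, a rotation vector about the world's x, y, z in degrees, then the closure in counts, from 0 (fully open) to 255 (shut). A call has exactly 8 rows; each row shifts and turns the commanded pose from where the row before left it; what a row does not reach is not made up. A row lasts 1/12 s, in which the tool goes at most 41.7 mm and 7.16 degrees, less where a joint would pass 70% of its speed; a pose out of reach is approached as far as the arm can. A call with a gripper value outside its range is refused whole. The fingers move at their own pace and stop on an object; "grip_force" is the grip in N (left out, the last holds). Time passes only in rows, so rows that do not move let the fingers close, or fill a call up. It gives the time, the measured TCP pose, the force, the opening and the grip force at its end, in the units of the state.
- ctrl.get_state(): the state, without advancing time (a new reading comes with each control period).
- ctrl.get_image(name): name is "scene" or "top" or "wrist"; returns a dict with "frame" (384x512x3 uint8, red, green, blue), "depth" (384x512 float32, m along the optical axis (not along the pixel's ray), 0 where there is no reading), "fx", "fy", "cx", "cy" (pixels), "position" and "orientation" of the camera in the world. Camera axes: x right, y down, z forward; pixel columns grow to the right and rows downward; lengths in m; the calibration is good to about 2 mm. A picture is of the moment at which its call begins.
- ctrl.close_job(): hands the job in; it is judged then, once.
Trained networks look in a picture, given as the dict that the camera call returned (one of the last four; its "shot" number tells which), for a name from the list of things; names that differ only in an ending like _2 or _b are one class to them, and where a whole thing is asked for, a point or a joint stands for the part that bears it (a point fixed in the world has none). Each returns a list of dicts, best first, with "score" (0 to 1); they miss things now and then, are a little off and sometimes report something else, mostly with a low value. They report only what shows in the picture. A call takes as long as a camera call. They do not tell look-alikes from the thing itself.
- ctrl.find_in(target, picture): "centre" ([x, y, z] in m, in world coordinates, good to about 4 mm: the middle of the surface that is visible of it).
- ctrl.silhouettes(target, picture): "region" (384x512 bool, what is visible of it).
The state is a dict: "time": time; "joint_positions": joint angles; "qd": joint speeds; "joint_torque": joint torques, N m; "position": TCP position; "tool_rot": TCP orientation; "ft_force": force on the tool from outside, world axes, zero at the start; "torque": the same for the moment, N m; "grip_width": opening from 0.0 (shut) to 1.0 (fully open); "grip_force": force on a finger pad.
Only numpy, scipy, OpenCV 4.12 (cv2) and the standard library are available. Lean on these libraries where they do the work, as an engineer would, in place of code of your own. Each camera call takes 0.05 s, during which the arm holds its last target. There are 200 camera calls.

TASK

Take the red label holder off the rim of the yellow parts bin and fit it on the front lip of the grey stock shelf, centred in front of the red tins: label facing out, long tongue behind the lip, pushed down squarely until it is fully home on the lip's top edge. Its adhesive strip has yet to take, so finish while you are still gripping the holder and pressing it down with a steady push of about 10 N, never forcing it. Leave the other holders, the tins and the things on the bench where they are.

Things in the scene. Friction and masses are not known exactly. Their poses are not given: they have to be found in the camera images.
- red_label (a point): Red label holder (sizes in mm), a stiff plastic clip-on card holder, 40 g, hung over the bin's near rim. This point is the centre of its upright card frame, 9 thick (x), 64 wide (y), 44 high: grip it here, across the thickness. -x is the label side, z up. Under the frame is a bridge 14 thick (x), 8 high.
- red_roof (a point): Underside of the red holder's bridge, the roof of its mouth, 30 below red_label; rests on the lip's top edge when home. Two legs, each 3.5 thick, go down from it: a short one 10 long on the label side (-x), a tongue 28 long, 51 wide behind (+x). The mouth between them is 7 wide, centred under this point.
- red_tongue (a point): Lower tip of the red holder's tongue: 5.25 behind (+x) and 28 below red_roof.
- red_holder: The red holder as a whole; its origin is the same point as red_roof.
- blue_label (a point): Centre of the card frame of the blue label holder, of the same shape, on the bin's rim: leave it.
- green_label (a point): Centre of the card frame of the green label holder, of the same shape, on the bin's rim: leave it.
- bin: Yellow open parts bin, 100 (x) by 340 (y), 80 high, walls 4 thick, fixed. Origin at the centre of its underside; the holders hang over its near wall (-x), about 100 apart along y, in any order.
- shelf: Grey sheet-steel stock shelf, fixed, 540 wide (y), 190 deep (x). Origin on the bench straight below the middle of its front lip; -x is its front, facing the robot. Deck 100 above the bench; lip 3 thick (x = -1.5 to 1.5) along the whole front, top edge at 135. Three bays 180 wide, parted by thin dividers that start 48 behind the lip and rise 45.
- lip_mid (a point): Middle of the top edge of the shelf's front lip, 135 above the bench. Axes as the shelf's: the lip runs along y.
- red_tins: Cardboard tray with two red paint tins side by side (along y), 0.7 kg, loose on the shelf in one of the three bays. Tray 82 (x) by 152 (y); tins 71 across, tops 79 above the tray's underside. Origin at the centre of the underside; axes as the shelf's. The tray's front is about 59 behind the lip.
- blue_tins: The like tray with blue tins in another bay: leave it.
- green_tins: The like tray with green tins in another bay: leave it.
- spray_can: Blue spray can with a black cap, 52 across, 150 high, standing at one side of the bench. Origin at the centre of its underside. Leave it.
- grease_jar: White jar with a red lid, 68 across, 80 high, standing at one side of the bench. Origin at the centre of its underside. Leave it.
- screwdriver: Screwdriver, about 200 mm long and 30 mm high, lying on the bench; x runs from handle to tip. Leave it.
- hammer: Hammer, about 280 mm long and 35 mm high, lying on the bench near the robot; x runs from handle to head. Leave it.
Not all that is in view belongs to the job. There is more than one size of the red_tins; the one meant has the size given above.

How it is judged:
By the outcome, as a careful person would: the job done as asked, in the order asked, and still so for the second after the job is handed in, while the arm keeps its last pose, push and grip.
It also fails if it takes over 48 s, if anything falls off the work surface, if the arm or the gripper's body presses on something with over 40 N, if the wrist force passes 120 N, or if a joint passes its speed limit or range.

## Working session

There is one attempt and no reset: what is moved stays moved. The work goes in short steps, Python scripts to look and compute and a tool call to move; the robot and the scene stay as the last step left them, time stands still between calls to the robot, and variables do not carry over. Pictures are saved under pics/ and viewed, at most 10 in all, crops included, and the job is handed in when it is done.

Besides the shell and the picture viewer there is one more tool, called after ">>>" by a JSON object that holds its "method" and its "body". move_arm: Moves the arm, as the interface text tells. Its arguments: {"type":"object","properties":{"increments":{"type":"string"},"grip_force":{"type":"number"}},"required":["increments"]}

```bash
mkdir -p pics; cat > h.py <<'E'
import numpy as np, cv2
from scipy.spatial.transform import Rotation as R
from bench import ctrl
def cam(p):
    o=np.array(p["orientation"],float)
    M=o if o.shape==(3,3) else (R.from_rotvec(o).as_matrix() if o.size==3 else R.from_quat(o).as_matrix())
    return M,np.array(p["position"])
def cloud(p):
    M,t=cam(p); d=p["depth"]; v,u=np.indices(d.shape)
    P=np.stack([(u-p["cx"])/p["fx"]*d,(v-p["cy"])/p["fy"]*d,d],-1)@M.T+t
    P[d==0]=np.nan
    return P
def proj(p,X):
    M,t=cam(p); q=(np.array(X)-t)@M
    return (q[0]/q[2]*p["fx"]+p["cx"],q[1]/q[2]*p["fy"]+p["cy"])
def save(p,n,crop=None,s=1):
    f=p["frame"][...,::-1]
    if crop: f=f[crop[1]:crop[3],crop[0]:crop[2]]
    cv2.imwrite("pics/"+n,cv2.resize(f,None,fx=s,fy=s,interpolation=cv2.INTER_CUBIC))
E
python3 - <<'E'
from h import *
np.set_printoptions(precision=4,suppress=True)
ims=[]
for n in("scene","top"):
    p=ctrl.get_image(n); ims.append(p["frame"][...,::-1]); print(n,p["orientation"],p["position"])
    for t in["red_label","blue_label","green_label","red_tins","blue_tins","green_tins","bin","shelf","lip_mid","spray_can","grease_jar","hammer","screwdriver"]:
        print(t,[(np.round(r["centre"],3).tolist(),round(r["score"],2),np.round(proj(p,r["centre"])).tolist()) for r in ctrl.find_in(t,p)[:4]])
    np.savez(n+".npz",P=cloud(p),f=p["frame"])
    save(p,n+".png",s=1.5)
s=ctrl.get_state();print(s)
E
```

```text
scene [-0.7489 -2.7827  0.8394] [0.8602 0.6416 1.2269]
red_label [([0.433, 0.096, 0.106], 0.88, [297.0, 208.0])]
blue_label [([0.444, 0.184, 0.103], 0.64, [311.0, 235.0])]
green_label [([0.458, 0.291, 0.107], 0.82, [331.0, 270.0])]
red_tins [([0.75, 0.02, 0.179], 0.88, [172.0, 225.0]), ([0.534, -0.152, 0.056], 0.64, [221.0, 170.0]), ([0.659, 0.401, 0.06], 0.57, [284.0, 357.0]), ([0.701, 0.074, 0.101], 0.34, [203.0, 248.0])]
blue_tins [([0.743, 0.193, 0.179], 0.83, [207.0, 281.0])]
green_tins [([0.75, -0.155, 0.173], 0.6, [145.0, 176.0]), ([0.43, 0.094, 0.098], 0.36, [297.0, 208.0]), ([0.442, 0.18, 0.107], 0.25, [311.0, 233.0])]
bin [([0.481, 0.187, 0.01], 0.95, [298.0, 258.0])]
shelf [([0.702, 0.072, 0.094], 0.8, [203.0, 248.0])]
lip_mid [([0.7, 0.073, 0.097], 0.6, [204.0, 248.0])]
spray_can [([0.509, -0.421, 0.088], 0.67, [188.0, 101.0])]
grease_jar [([0.511, 0.476, 0.08], 0.61, [357.0, 350.0])]
hammer [([0.274, -0.379, 0.025], 0.69, [259.0, 96.0]), ([0.431, 0.096, 0.101], 0.55, [297.0, 208.0])]
screwdriver [([0.331, 0.351, 0.022], 0.76, [380.0, 279.0]), ([0.434, 0.097, 0.1], 0.72, 
[... 969 characters left out ...]
7, [405.0, 208.0]), ([0.267, -0.384, 0.026], 0.64, [380.0, 290.0]), ([0.449, 0.285, 0.132], 0.48, [142.0, 220.0])]
screwdriver [([0.33, 0.339, 0.022], 0.9, [132.0, 264.0])]
{'time': 1.4, 'joint_positions': array([ 1.2181,  0.321 , -0.0701,  1.4505,  0.0226,  1.3708, -0.0569]), 'qd': array([-0.0014,  0.0007,  0.0002, -0.0001, -0.0003, -0.0014,  0.0005]), 'joint_torque': array([  0.001 , -49.1099,  -0.4026, -31.2768,  -0.0638,   0.0338,
         0.    ]), 'position': array([ 0.2331, -0.6068,  0.2226]), 'tool_rot': array([ 3.0888,  0.5729, -0.    ]), 'ft_force': array([-0.0633, -0.1622, -0.2883]), 'torque': array([ 0.0175,  0.0087, -0.031 ]), 'grip_force': 0.0, 'grip_width': 0.9986908023898593}
```

View pictures.

View pics/scene.png

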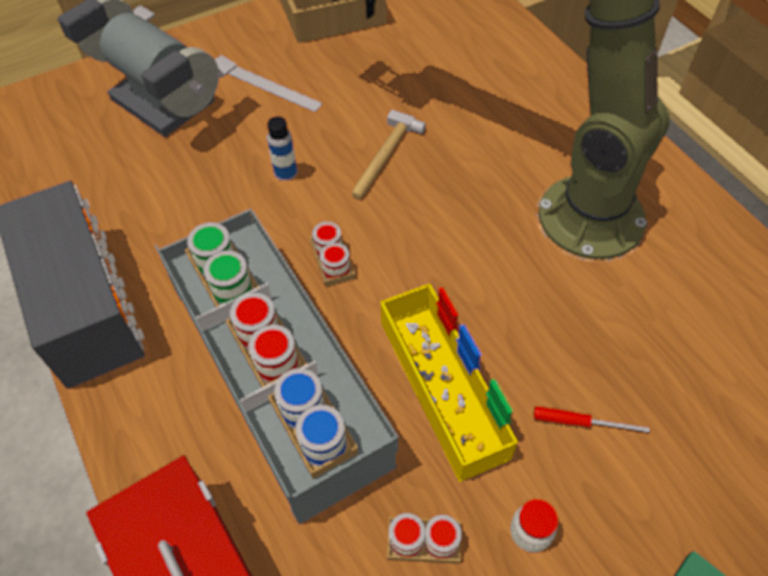

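View pics/top.png

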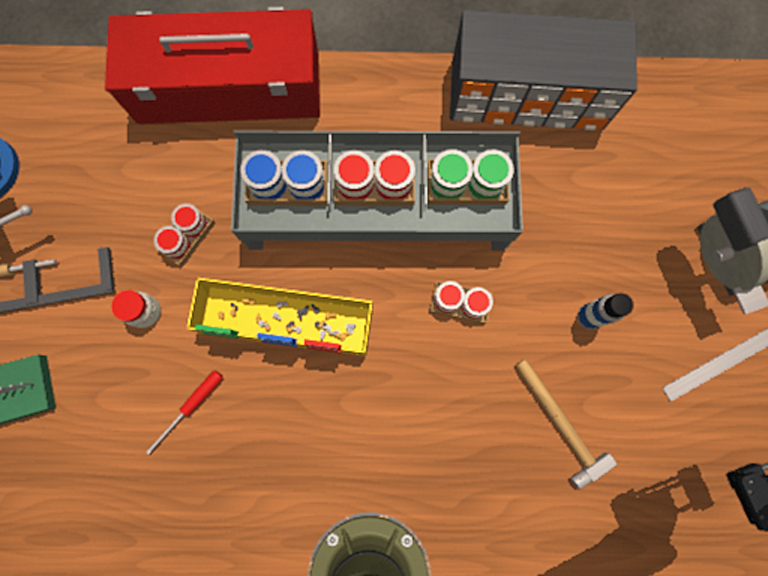

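The scene picture shows the red holder at scene px (297,208), on the bin's rim at the end nearest the middle of the bench; the screwdriver handle, the jar lid and the toolbox are the other red things. There are three red tin trays. The full-size one is in the middle bay (scene px 172,225, top px 250,118); the small ones on the bench at scene px (221,170) and (284,357) are look-alikes. The two cameras disagree by about 2 cm, so I'll check them against each other.

```bash
python3 - <<'E'
from h import *
np.set_printoptions(precision=4,suppress=True)
for n in("scene","top"):
    D=np.load(n+".npz");P=D["P"];f=D["f"]
    hsv=cv2.cvtColor(f,cv2.COLOR_RGB2HSV).astype(int);h,s,v=hsv[...,0],hsv[...,1],hsv[...,2]
    X,Y,Z=P[...,0],P[...,1],P[...,2]
    print(n,"bench z pct",np.nanpercentile(Z[(abs(Z)<.03)],[20,50,80]))
    red=((h<6)|(h>174))&(s>150)
    for nm,m in dict(red=red,blue=(h>100)&(h<125)&(s>120),green=(h>55)&(h<85)&(s>120),yellow=(h>22)&(h<34)&(s>150)).items():
        k,l,st,c=cv2.connectedComponentsWithStats((m&(v>60)).astype(np.uint8))
        for i in range(1,k):
            if st[i,4]>25:
                q=P[l==i]; q=q[~np.isnan(q[:,0])]
                if len(q)>10 and np.linalg.norm(np.median(q,0)[:2])<1.0:
                    print(nm,st[i,:4],st[i,4],"med",np.median(q,0),"lo",np.percentile(q,3,axis=0),"hi",np.percentile(q,97,axis=0))
    # lip: points z>.12..137 near x .6-.72
    m=(X>.55)&(X<.72)&(abs(Z-.135)<.006)&(abs(Y)<.33)
    q=P[m]; print("lip",len(q)); 
    if len(q)>20:
        a=np.polyfit(q[:,1],q[:,0],1); print(a,np.median(q,0),np.percentile(q[:,1],[1,99]))
E
```

```text
scene bench z pct [-0.0026 -0.0002  0.0024]
red [211 150  13  10] 100 med [ 0.5201 -0.2039  0.0599] lo [ 0.5036 -0.2182  0.0545] hi [ 0.5362 -0.1866  0.0646]
red [216 164  14  11] 113 med [ 0.5319 -0.1475  0.0599] lo [ 0.5145 -0.1649  0.0547] hi [ 0.5487 -0.1303  0.0649]
red [292 192  13  30] 216 med [0.431  0.0966 0.1073] lo [0.4243 0.0672 0.0676] hi [0.4352 0.1243 0.134 ]
red [157 199  22  18] 296 med [ 0.7388 -0.0335  0.1785] lo [ 0.7155 -0.0565  0.1747] hi [ 0.761  -0.0113  0.1828]
red [170 220  22  19] 330 med [0.7374 0.0404 0.1788] lo [0.7145 0.016  0.1753] hi [0.7604 0.0622 0.1824]
red [356 272  39  13] 304 med [0.341  0.339  0.0222] lo [0.3044 0.309  0.0144] hi [0.376  0.3712 0.0276]
red [346 333  26  26] 498 med [0.5006 0.4707 0.0788] lo [0.4763 0.4454 0.0742] hi [0.5259 0.4952 0.0829]
red [263 346  17  17] 229 med [0.6821 0.3802 0.0595] lo [0.6647 0.3635 0.0553] hi [0.6989 0.3968 0.0635]
red [287 347  17  17] 231 med [0.6353 0.4105 0.0594] lo [0.6187 0.3937 0.0557] hi [0.652  0.4278 0.0639]
blue [180  95  14   8] 63 med [ 0.5117 -0.419   0.0944] lo [ 0.491  -0.4341  0.0851]
[... 3348 characters left out ...]
7151 -0.1935  0.1236] lo [ 0.7083 -0.2292  0.1119] hi [ 0.7369 -0.1797  0.1329]
green [288 124  20   8] 34 med [ 0.7133 -0.126   0.1253] lo [ 0.707  -0.1595  0.1115] hi [ 0.7281 -0.1083  0.1337]
green [130 217  28   8] 82 med [0.4486 0.2799 0.1308] lo [0.4415 0.2538 0.0881] hi [0.455  0.3142 0.1341]
yellow [125 185  28  35] 183 med [0.5289 0.3396 0.045 ] lo [ 0.4589  0.3063 -0.002 ] hi [0.5512 0.3752 0.0808]
yellow [138 186  23   4] 28 med [0.5464 0.2902 0.0783] lo [ 0.5432  0.2581 -0.0028] hi [0.5664 0.323  0.0839]
yellow [135 189 113  47] 1922 med [0.4842 0.1692 0.0037] lo [ 0.433   0.0148 -0.0007] hi [0.5334 0.3341 0.08  ]
lip 593
[-0.0245  0.6679] [0.6479 0.0474 0.1341] [-0.2746  0.2643]
```

>>> {"method": "move_arm", "body": {"increments": "20 30 4 0 0 5.2 0;20 30 4 0 0 5.2 0;20 30 4 0 0 5.2 0;20 30 4 0 0 5.2 0;20 30 4 0 0 5.2 0;20 30 4 0 0 5.2 0;20 30 4 0 0 5.2 0;20 30 4 0 0 5.2 0"}}

```text
time: 2.07
position: [0.3938, -0.3652, 0.2551]
tool_rot: [2.68, 1.638, -0.0]
ft_force: [1.3, -0.1, 0.2]
grip_width: 1.0
grip_force: 0.0
```

>>> {"method": "move_arm", "body": {"increments": "20 30 0 0 0 5.2 0;20 30 0 0 0 5.2 0;20 30 0 0 0 5.2 0;20 30 0 0 0 5.2 0;-4 38 0 0 0 0 0;-4 38 0 0 0 0 0;-4 38 0 0 0 0 0;-4 38 0 0 0 0 0"}}

```text
time: 2.73
position: [0.4567, -0.0929, 0.2546]
tool_rot: [2.345, 2.09, 0.0]
ft_force: [0.6, 0.8, 0.1]
grip_width: 0.999
grip_force: 0.0
```

>>> {"method": "move_arm", "body": {"increments": "-6 36 0 0 0 0 0;-6 36 0 0 0 0 0;-6 36 0 0 0 0 0;-6 36 0 0 0 0 0;-4 36 0 0 0 0 0;0 5 0 0 0 0 0;0 0 0 0 0 0 0;0 0 0 0 0 0 0"}}

```text
time: 3.4
position: [0.4292, 0.0896, 0.2547]
tool_rot: [2.344, 2.09, -0.001]
ft_force: [-0.3, -0.9, -0.7]
grip_width: 0.999
grip_force: 0.0
```

```bash
cat > look.py <<'E'
from h import *
import sys
np.set_printoptions(precision=4,suppress=True)
p=ctrl.get_image("wrist"); s=ctrl.get_state()
print(s["time"],s["position"],s["tool_rot"],s["grip_width"],s["joint_positions"])
Rt=R.from_rotvec(s["tool_rot"]).as_matrix(); print("tool y heading",np.degrees(np.arctan2(Rt[1,1],Rt[0,1])),"z",Rt[:,2])
P=cloud(p);f=p["frame"];np.savez("wrist.npz",P=P,f=f)
hsv=cv2.cvtColor(f,cv2.COLOR_RGB2HSV).astype(int);h,sa=hsv[...,0],hsv[...,1]
m=((h<6)|(h>174))&(sa>150)&(P[...,2]>.12)&(P[...,2]<.14)&(P[...,0]<.5)
q=P[m]
if len(q)>30:
    c,(w,l),a=cv2.minAreaRect((q[:,:2]*1000).astype(np.float32)); print("red top rect",c,w,l,a,"n",len(q),"medz",np.median(q[:,2]))
    e=np.polyfit(q[:,1],q[:,0],1);print("yaw",-np.degrees(np.arctan(e[0])))
for t in["red_label","red_roof","lip_mid","red_tins"]:
    print(t,[(np.round(r["centre"],4).tolist(),round(r["score"],2),np.round(proj(p,r["centre"])).tolist()) for r in ctrl.find_in(t,p)[:3]])
save(p,sys.argv[1],s=1.2)
E
python3 look.py w1.png
```

```text
3.45 [0.4293 0.0888 0.2546] [ 2.3465  2.088  -0.0006] 1.0003837229566834 [ 0.614  -0.1691 -0.7754  1.8669 -0.1192  1.3972 -0.25  ]
tool y heading -6.671920298285248 z [ 0.0001 -0.0007 -1.    ]
red top rect (427.200927734375, 91.82686614990234) 62.90513610839844 9.27983283996582 83.46337127685547 n 677 medz 0.1311085409935142
yaw -7.018519770669534
red_label [([0.4299, 0.0913, 0.1303], 0.94, [257.0, 179.0])]
red_roof [([0.4281, 0.0928, 0.1318], 0.69, [255.0, 178.0]), ([0.4363, 0.1783, 0.1319], 0.37, [253.0, 77.0])]
lip_mid [([0.6348, 0.1301, 0.0995], 0.61, [468.0, 108.0])]
red_tins [([0.5262, -0.1212, 0.0164], 0.7, [343.0, 299.0])]
```

View pics/w1.png

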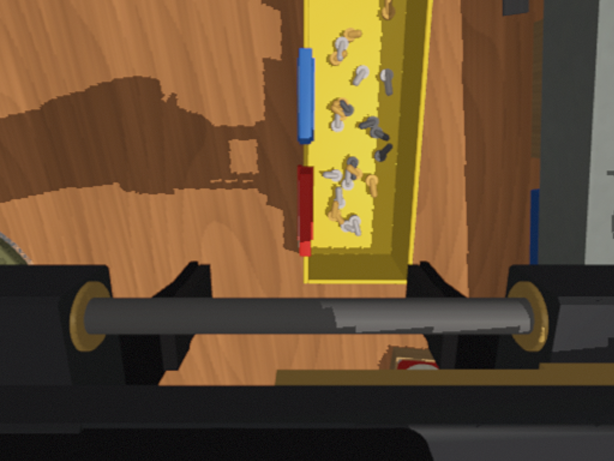

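The red holder is at wrist px (257,179), between the fingers. Its yaw matches the tool's to within half a degree. Next I descend and grip.

>>> {"method": "move_arm", "body": {"increments": "-1 2 -30 0 0 0 0;-1 1 -30 0 0 0 0;0 0 -30 0 0 0 0;0 0 -30 0 0 0 0;0 0 -25 0 0 0 0;0 0 -13 0 0 0 0;0 0 -4 0 0 0 0;0 0 0 0 0 0 0"}}

```text
time: 4.32
position: [0.4264, 0.0927, 0.0917]
tool_rot: [-2.345, -2.088, 0.002]
ft_force: [0.1, -0.3, 0.1]
grip_width: 1.002
grip_force: 0.0
```

>>> {"method": "move_arm", "body": {"increments": "0 0 0 0 0 0 255;0 0 0 0 0 0 255;0 0 0 0 0 0 255;0 0 0 0 0 0 255;0 0 0 0 0 0 255;0 0 0 0 0 0 255;0 0 0 0 0 0 255;0 0 0 0 0 0 255", "grip_force": 40}}

```text
time: 4.98
position: [0.4271, 0.0932, 0.0927]
tool_rot: [2.345, 2.09, 0.0]
ft_force: [-0.4, 0.7, 0.5]
grip_width: 0.476
grip_force: 0.0
```

>>> {"method": "move_arm", "body": {"increments": "0 0 0 0 0 0 255;0 0 0 0 0 0 255;0 0 0 0 0 0 255;0 0 0 0 0 0 255;0 0 0 0 0 0 255;0 0 0 0 0 0 255;0 0 0 0 0 0 255;0 0 0 0 0 0 255", "grip_force": 40}}

```text
time: 5.65
position: [0.4271, 0.0932, 0.0926]
tool_rot: [2.345, 2.09, 0.0]
ft_force: [0.0, -0.5, -0.9]
grip_width: 0.102
grip_force: 40.0
```

>>> {"method": "move_arm", "body": {"increments": "0 0 5 0 0 0 255;0 0 10 0 0 0 255;0 0 18 0 0 0 255;0 0 24 0 0 0 255;0 0 24 0 0 0 255;0 0 24 0 0 0 255;0 0 20 0 0 0 255;0 0 5 0 0 0 255"}}

```text
time: 6.32
position: [0.4291, 0.0938, 0.2267]
tool_rot: [2.342, 2.087, 0.007]
ft_force: [0.2, 0.0, -0.6]
grip_width: 0.099
grip_force: 40.0
```

>>> {"method": "move_arm", "body": {"increments": "25 -12 0 0 0 1 255;25 -12 0 0 0 1 255;25 -12 0 0 0 1 255;25 -12 0 0 0 1 255;25 -12 0 0 0 1 255;15 -12 0 0 0 1 255;10 -12 0 0 0 1 255;0 -9 0 0 0 1 255"}}

```text
time: 6.98
position: [0.5785, -0.0012, 0.2215]
tool_rot: [-2.193, -2.247, -0.001]
ft_force: [-0.8, 0.2, -0.6]
grip_width: 0.098
grip_force: 40.0
```

```bash
python3 look.py w2.png; python3 - <<'E'
from h import *
np.set_printoptions(precision=4,suppress=True)
P=np.load("wrist.npz")["P"];X,Y,Z=P[...,0],P[...,1],P[...,2]
def lip(P,z=.1345):
    X,Y,Z=P[...,0],P[...,1],P[...,2]
    m=(abs(Z-z)<.004)&(X>.62)&(X<.66)&(abs(Y)<.24); q=P[m]
    if len(q)<20: print("few",len(q));return
    for _ in range(3):
        a=np.polyfit(q[:,1],q[:,0],1); r=q[:,0]-np.polyval(a,q[:,1]); q=q[abs(r)<.004]
    print("lip n",len(q),"x at y=0:",a[1],"yaw",-np.degrees(np.arctan(a[0])),"resid",r.std(),"medz",np.median(q[:,2]),"y",q[:,1].min(),q[:,1].max())
print("wrist");lip(P)
for n in("scene","top"): print(n);lip(np.load(n+".npz")["P"])
E
```

```text
7.0333 [ 0.5776 -0.0033  0.2215] [-2.1949 -2.246   0.0019] 0.09919606500400738 [ 0.6275  0.2473 -0.7793  1.6147  0.1769  1.3542 -0.152 ]
tool y heading 1.3186079091386036 z [-0.0017 -0.0001 -1.    ]
red_label [([0.5801, 0.0159, 0.2605], 0.87, [261.0, 237.0])]
red_roof [([0.5771, 0.0197, 0.2599], 0.69, [254.0, 227.0]), ([0.4344, 0.1454, 0.0806], 0.31, [88.0, 2.0])]
lip_mid [([0.67, 0.0736, 0.0971], 0.59, [367.0, 98.0]), ([0.7515, -0.1076, 0.1337], 0.2, [450.0, 313.0])]
red_tins [([0.7148, 0.0202, 0.1696], 0.87, [459.0, 181.0])]
wrist
lip n 1141 x at y=0: 0.6380089752350647 yaw 0.9383901396910401 resid 0.0010159519169834702 medz 0.13398740008686072 y -0.02228440485461701 0.13750509585453402
scene
lip n 217 x at y=0: 0.6369691935486008 yaw 0.8682817783449149 resid 0.001160399047737652 medz 0.13395957544650616 y -0.23959420569447765 0.23863606651867642
top
lip n 245 x at y=0: 0.6362308793611956 yaw 0.7246762889822308 resid 0.0012820223216110838 medz 0.13435178471003517 y -0.23792890065575262 0.23967941446118843
```

View pics/w2.png

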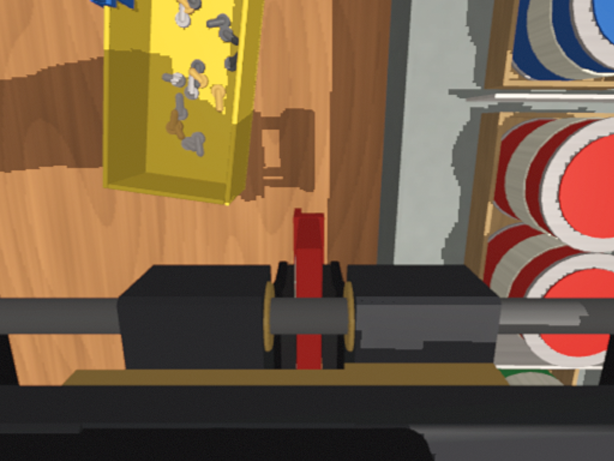

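Wrist view: the holder is held square at px (258,210), the lip's front edge runs at px column 320–330, and the red tins are at px (480,190). I'll move above the lip and measure the lip and the holder in one view.

>>> {"method": "move_arm", "body": {"increments": "8 1 0 0 0 -0.4 255;12 1 0 0 0 0 255;12 1 -5 0 0 0 255;12 1 -8 0 0 0 255;8 1 -8 0 0 0 255;5 0 -7 0 0 0 255;2 0 -2 0 0 0 255;0 0 0 0 0 0 255"}}

```text
time: 7.9
position: [0.6357, 0.0055, 0.1915]
tool_rot: [-2.2, -2.24, 0.002]
ft_force: [0.1, 0.4, 0.0]
grip_width: 0.102
grip_force: 40.0
```

```bash
cat > align.py <<'E'
from h import *
import sys
np.set_printoptions(precision=4,suppress=True)
p=ctrl.get_image("wrist"); s=ctrl.get_state(); T=s["position"]
Rt=R.from_rotvec(s["tool_rot"]).as_matrix(); print(s["time"],T,"head",np.degrees(np.arctan2(Rt[1,1],Rt[0,1])),"z",Rt[:,2],s["ft_force"])
P=cloud(p);f=p["frame"];X,Y,Z=P[...,0],P[...,1],P[...,2]
hsv=cv2.cvtColor(f,cv2.COLOR_RGB2HSV).astype(int)
red=((hsv[...,0]<6)|(hsv[...,0]>174))&(hsv[...,1]>150)
q=P[red&(abs(Z-T[2]-.0385)<.006)&(abs(X-T[0])<.02)]
print("holder top: n",len(q),"x lo/hi",np.percentile(q[:,0],[2,50,98]),"ymax",np.percentile(q[:,1],99),"z",np.median(q[:,2]))
a=np.polyfit(q[:,1],q[:,0],1);print(" yaw",-np.degrees(np.arctan(a[0])),"x at yTCP",np.polyval(a,T[1]))
M,t=cam(p)
m=(abs(Z-.1350)<.0025)&(abs(X-.638)<.012)&(hsv[...,1]<80); q=P[m]
for _ in range(3):
    a=np.polyfit(q[:,1],q[:,0],1); r=q[:,0]-np.polyval(a,q[:,1]); q=q[abs(r)<.003]
print("lip n",len(q),"x at y=0",a[1],"yaw",-np.degrees(np.arctan(a[0])),r.std(),"pct resid",np.percentile(r,[2,98]),"y",q[:,1].min(),q[:,1].max())
# grey profile across lip plane z=.135 at several y
g=cv2.cvtColor(f,cv2.COLOR_RGB2GRAY)
for y in(.05,.07,.09,.11):
    row=[]
    for x in np.arange(.626,.652,.001):
        u,v=proj(p,[x,y,.135]); u,v=int(round(u)),int(round(v))
        row.append((int(g[v,u]),round(float(Z[v,u])*1000)) if 0<=v<384 and 0<=u<512 else None)
    print(y,row)
for t_ in["red_tins"]:
    mm=red&(abs(Z-.179)<.006)&(X>.68)
    k,l,st,c=cv2.connectedComponentsWithStats(mm.astype(np.uint8))
    for i in range(1,k):
        if st[i,4]>60: print("lid",np.nanmedian(P[l==i],0),st[i])
save(p,sys.argv[1],s=1.5)
E
python3 align.py w3.png
```

```text
7.95 [0.6357 0.0054 0.1922] head 1.0344317019207947 z [-0.001   0.0001 -1.    ] [ 0.2427 -0.4999 -0.6308]
holder top: n 1575 x lo/hi [0.6318 0.6361 0.6404] ymax 0.03536450346605329 z 0.22991966874028108
 yaw 0.6607503804999292 x at yTCP 0.6362522915250034
lip n 771 x at y=0 0.6384134365569122 yaw 0.9568635414972663 0.0008142603868344545 pct resid [-0.0012  0.0013] y 0.025464823830959507 0.13473017219109693
0.05 [(94, -1), (93, -1), (92, -1), (89, 0), (88, -1), (87, 0), (89, -2), (94, -1), (96, -2), (95, -1), (98, -1), (97, 134), (101, 134), (168, 99), (168, 101), (168, 99), (167, 99), (101, 99), (96, 98), (97, 98), (97, 99), (98, 99), (98, 99), (98, 99), (98, 99), (98, 100), (98, 100)]Traceback (most recent call last):
  File "align.py", line 23, in <module>
    row.append((int(g[v,u]),round(float(Z[v,u])*1000)) if 0<=v<384 and 0<=u<512 else None)
                            ~~~~~^^^^^^^^^^^^^^^^^^^^
ValueError: cannot convert float NaN to integer
```

>>> {"method": "move_arm", "body": {"increments": "1 -1 0 0 0 0 255;1.3 -1 0 0 0 0 255;0 0 0 0 0 0 255;0 0 -2 0 0 0 255;0 0 -3 0 0 0 255;0 0 -3 0 0 0 255;0 0 -2 0 0 0 255;0 0 0 0 0 0 255"}}

```text
time: 8.62
position: [0.6379, 0.0032, 0.1818]
tool_rot: [-2.201, -2.241, 0.001]
ft_force: [0.2, -0.0, -1.5]
grip_width: 0.099
grip_force: 40.0
```

```bash
sed -i 's/^for y in.*/for y in ():/' align.py; python3 align.py w3.png
```

```text
8.6667 [0.6381 0.0032 0.1821] head 1.021805923603988 z [-0.0007 -0.     -1.    ] [-0.0009  0.4083 -0.7274]
holder top: n 1590 x lo/hi [0.634  0.6384 0.6427] ymax 0.03308666131599324 z 0.2202149331886487
 yaw 0.6854713705650016 x at yTCP 0.6384918519623839
lip n 877 x at y=0 0.6383878584748979 yaw 1.0139559210539624 0.0008696885309598951 pct resid [-0.0013  0.0013] y 0.025334019861831793 0.12945183641566807
lid [0.7384 0.0404 0.1784] [ 398  118  109  106 8856]
lid [ 0.7483 -0.0344  0.1784] [ 412  279   69   42 2604]
```

View pics/w3.png

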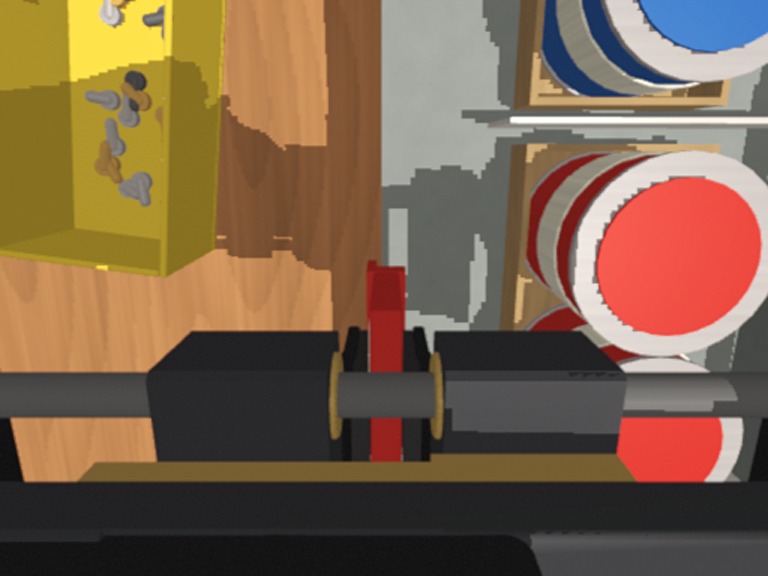

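The holder sits directly over the lip line, with its frame at px (257,200) and the lip at column 254. I'll lower it in stages and watch the force.

>>> {"method": "move_arm", "body": {"increments": "0 0 -3 0 0 0 255;0 0 -4 0 0 0 255;0 0 -4 0 0 0 255;0 0 -4 0 0 0 255;0 0 -4 0 0 0 255;0 0 -2 0 0 0 255;0 0 0 0 0 0 255;0 0 0 0 0 0 255"}}

```text
time: 9.33
position: [0.6384, 0.0032, 0.1615]
tool_rot: [-2.202, -2.241, 0.0]
ft_force: [0.4, 0.5, -0.1]
grip_width: 0.105
grip_force: 40.0
```

>>> {"method": "move_arm", "body": {"increments": "0 0 -1 0 0 0 255;0 0 -1 0 0 0 255;0 0 -1 0 0 0 255;0 0 -1 0 0 0 255;0 0 -1 0 0 0 255;0 0 -1 0 0 0 255;0 0 0 0 0 0 255;0 0 0 0 0 0 255"}}

```text
time: 10.0
position: [0.6384, 0.0032, 0.1555]
tool_rot: [2.202, 2.241, -0.0]
ft_force: [0.3, 0.0, -0.9]
grip_width: 0.102
grip_force: 40.0
```

>>> {"method": "move_arm", "body": {"increments": "0 0 -1 0 0 0 255;0 0 -1 0 0 0 255;0 0 -1 0 0 0 255;0 0 -1 0 0 0 255;0 0 -1 0 0 0 255;0 0 -1 0 0 0 255;0 0 0 0 0 0 255;0 0 0 0 0 0 255"}}

```text
time: 10.67
position: [0.6383, 0.0032, 0.1495]
tool_rot: [2.202, 2.241, -0.0]
ft_force: [-0.2, 0.5, -1.3]
grip_width: 0.102
grip_force: 40.0
```

>>> {"method": "move_arm", "body": {"increments": "0 0 -0.5 0 0 0 255;0 0 0 0 0 0 255;0 0 -0.5 0 0 0 255;0 0 0 0 0 0 255;0 0 -0.5 0 0 0 255;0 0 0 0 0 0 255;0 0 0 0 0 0 255;0 0 0 0 0 0 255"}}

```text
time: 11.33
position: [0.6384, 0.0032, 0.1481]
tool_rot: [2.202, 2.241, 0.0]
ft_force: [0.1, 0.2, -0.4]
grip_width: 0.099
grip_force: 40.0
```

>>> {"method": "move_arm", "body": {"increments": "0 0 -0.3 0 0 0 255;0 0 0 0 0 0 255;0 0 0 0 0 0 255;0 0 -0.3 0 0 0 255;0 0 0 0 0 0 255;0 0 0 0 0 0 255;0 0 0 0 0 0 255;0 0 0 0 0 0 255"}}

```text
time: 12.0
position: [0.6384, 0.0032, 0.1477]
tool_rot: [2.201, 2.241, 0.0]
ft_force: [-0.7, -0.2, 1.8]
grip_width: 0.101
grip_force: 40.0
```

>>> {"method": "move_arm", "body": {"increments": "0 0 -0.3 0 0 0 255;0 0 0 0 0 0 255;0 0 0 0 0 0 255;0 0 0 0 0 0 255;0 0 0 0 0 0 255;0 0 0 0 0 0 255;0 0 0 0 0 0 255;0 0 0 0 0 0 255"}}

```text
time: 12.67
position: [0.6385, 0.0032, 0.1476]
tool_rot: [2.201, 2.241, 0.0]
ft_force: [-1.8, -0.0, 5.1]
grip_width: 0.095
grip_force: 40.0
```

>>> {"method": "move_arm", "body": {"increments": "0 0 -0.4 0 0 0 255;0 0 0 0 0 0 255;0 0 0 0 0 0 255;0 0 0 0 0 0 255;0 0 0 0 0 0 255;0 0 0 0 0 0 255;0 0 0 0 0 0 255;0 0 0 0 0 0 255"}}

```text
time: 13.33
position: [0.6385, 0.0032, 0.1476]
tool_rot: [2.201, 2.241, 0.0]
ft_force: [-3.7, -1.1, 6.9]
grip_width: 0.098
grip_force: 40.0
```

```bash
python3 align.py w4.png; python3 - <<'E'
from h import *
s=ctrl.get_state();print(s["time"],s["position"],s["ft_force"],s["torque"])
p=ctrl.get_image("scene");u,v=[int(c) for c in proj(p,[.638,.001,.15])]
save(p,"s2.png",(u-70,v-55,u+70,v+55),5)
s=ctrl.get_state();print(s["ft_force"],s["torque"])
E
```

```text
13.3833 [0.6385 0.0032 0.1476] head 1.0160433397561048 z [ 0.0004 -0.0003 -1.    ] [-2.3154 -0.8334  6.8135]
holder top: n 1593 x lo/hi [0.6345 0.6389 0.6431] ymax 0.033258090364535635 z 0.18607982632485706
 yaw 0.5987928883642444 x at yTCP 0.6389647198551088
lip n 1055 x at y=0 0.6381247551864587 yaw 0.9456928661165641 0.000878548633079717 pct resid [-0.0013  0.0014] y 0.03339295471689551 0.12055040147817782
lid [0.7296 0.039  0.1784] [ 430  123   82  125 8372]
lid [ 0.7357 -0.016   0.1784] [ 420  287   85   34 2213]
13.3833 [0.63845696 0.00322871 0.14759705] [-2.31537731 -0.83339574  6.81345641] [-0.11155778  0.60274261 -0.03308454]
[-3.28393542 -0.478895    7.40446919] [-0.13937891  0.57811619 -0.0043951 ]
```

View pics/s2.png

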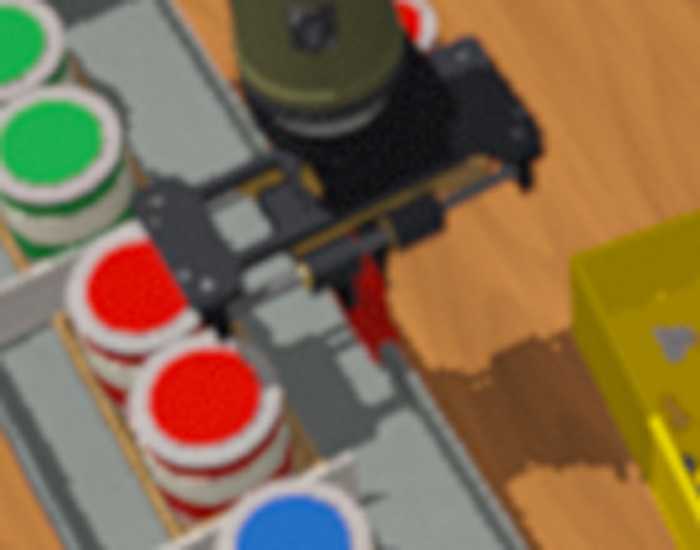

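View pics/w4.png

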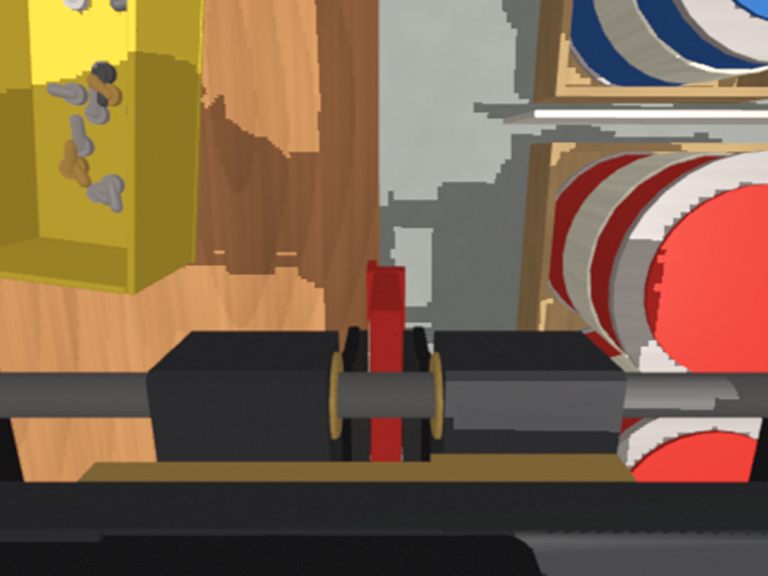

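The scene crop shows the red holder down over the lip in front of the red tins, and the wrist view shows it square to the lip. The height matches home, with TCP z at 0.1476. I'll ease the sideways load and bring the push up to 10 N.

>>> {"method": "move_arm", "body": {"increments": "-0.2 0 0 0 0 0 255;0 0 -0.3 0 0 0 255;0 0 0 0 0 0 255;0 0 0 0 0 0 255;0 0 0 0 0 0 255;0 0 0 0 0 0 255;0 0 0 0 0 0 255;0 0 0 0 0 0 255"}}

```text
time: 14.1
position: [0.6385, 0.0032, 0.1476]
tool_rot: [2.201, 2.24, 0.001]
ft_force: [-3.5, -0.4, 8.6]
grip_width: 0.098
grip_force: 40.0
```

>>> {"method": "move_arm", "body": {"increments": "-0.2 0 0 0 0 0 255;0 0 -0.3 0 0 0 255;0 0 0 0 0 0 255;0 0 0 0 0 0 255;0 0 0 0 0 0 255;0 0 0 0 0 0 255;0 0 0 0 0 0 255;0 0 0 0 0 0 255"}}

```text
time: 14.77
position: [0.6384, 0.0032, 0.1476]
tool_rot: [2.201, 2.24, 0.001]
ft_force: [-3.0, -0.1, 8.3]
grip_width: 0.103
grip_force: 40.0
```

>>> {"method": "move_arm", "body": {"increments": "0 0 0 0 0 0 255;0 0 0 0 0 0 255;0 0 0 0 0 0 255;0 0 0 0 0 0 255;0 0 0 0 0 0 255;0 0 0 0 0 0 255;0 0 0 0 0 0 255;0 0 0 0 0 0 255"}}

```text
time: 15.43
position: [0.6385, 0.0032, 0.1476]
tool_rot: [2.201, 2.24, 0.001]
ft_force: [-2.9, -0.1, 9.0]
grip_width: 0.097
grip_force: 40.0
```

>>> {"method": "move_arm", "body": {"increments": "-0.2 0 -0.2 0 0 0 255;0 0 0 0 0 0 255;0 0 0 0 0 0 255;0 0 0 0 0 0 255;0 0 0 0 0 0 255;0 0 0 0 0 0 255;0 0 0 0 0 0 255;0 0 0 0 0 0 255"}}

```text
time: 16.1
position: [0.6384, 0.0032, 0.1476]
tool_rot: [2.201, 2.24, 0.002]
ft_force: [-2.9, -0.4, 9.9]
grip_width: 0.096
grip_force: 40.0
```

>>> {"method": "move_arm", "body": {"increments": "0 0 0 0 0 0 255;0 0 0 0 0 0 255;0 0 0 0 0 0 255;0 0 0 0 0 0 255;0 0 0 0 0 0 255;0 0 0 0 0 0 255;0 0 0 0 0 0 255;0 0 0 0 0 0 255"}}

```text
time: 16.77
position: [0.6385, 0.0032, 0.1476]
tool_rot: [2.201, 2.24, 0.002]
ft_force: [-2.3, -1.5, 9.6]
grip_width: 0.106
grip_force: 40.0
```

The push is steady at about 10 N, the holder is home and still gripped, so I'm handing it in.

```bash
python3 -c "
from bench import ctrl
print(ctrl.close_job())"
```

```text
the job is handed in; nothing more can be done
None
```

The red label holder is on the shelf lip, centred in front of the red tins and fully home; I handed in at about 17 s, still gripping it and pressing down with a steady push of about 10 N (the judge's verdict was not shown).

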